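# Feel for the hidden bearer and stand the honey jar over it

## Robot

A 6-joint arm with a two-finger parallel gripper is mounted at the origin on the work surface. World frame = base frame: x ahead of the robot, y to its left, z up, the work surface at z = 0. Lengths are in mm, angles in degrees, forces in N, time in s.
With the tool pointing down it reaches from about 300 to 850 mm from the base axis. Payload 4.2 kg.
Tool frame: the origin (TCP) lies at the very end of the fingers, on their centre line; the grasp point (between the pads) lies 19 mm behind it (env.grasp_offset is the distance from the TCP to the grasp point, in mm); z points along the fingers, y is the line along which they close (so a half turn about z gives the same grasp; the last joint's range is limited). The gripper opens to 91 mm and grips with 3 to 60 N. Pads are 32 mm wide; open, the fingers measure 118 mm over their backs; the gripper's body (76 mm by 178 mm) begins 60 mm behind the grasp point.
Start: joints at [-67.609, 18.312, 89.639, -0, 72.044, -1.146], TCP at [229.627, -527.176, 213.976] pointing down, gripper open.
Joint ranges: [-177.97, 177.97], [-48.28, 115.42], [12.27, 149.76], [-77.06, 257.06], [2.81, 150.46], [-146.56, 146.56]. Speed limits (degrees/s): [147.25, 147.25, 180, 180, 180, 180].

## Interface

Orientations are given as [roll, pitch, yaw] about the fixed x, y, z axes, in that order (R = Rz(yaw) Ry(pitch) Rx(roll)).
In Python, from workcell import env gives the robot as it stands. The module is installed in compiled form; this text tells all that it offers.
- The arm moves only by the tool send_rows, never from a script. Its argument "motion" is a list of rows, each an object of numbers: "tx", "ty", "tz": the shift along the tool's x, y, z in units of 500 mm (1.0 is 500 mm); "rx", "ry", "rz": the turn, a rotation vector about the tool's x, y, z in units of 30 degrees (1.0 is 30 degrees); "gripper": the closure, from -1 (fully open) to 1 (shut). In form: [{"tx": .., "ty": .., "tz": .., "rx": .., "ry": .., "rz": .., "gripper": ..}, ...]. A call has 1 to 12 rows; each row shifts and turns the commanded pose from where the row before left it, along the tool's axes as they then stand; what a row does not reach is not made up. A row lasts 1/8 s, in which the tool goes at most 62.5 mm and 10.7 degrees, less where a joint would pass 70% of its speed; a pose out of reach is approached as far as the arm can. A call with a number of a shift or a turn outside -1 to 1 is refused whole. A call with a gripper value outside its range is refused whole. The fingers move at their own pace and stop on an object; "grip_force" is the grip in N (left out, the last holds). Time passes only in rows, so rows that do not move let the fingers close. It gives the time, the measured TCP pose, the force, the opening and the grip force at its end, in the units of the state.
- env.state(): the state, without advancing time (a new reading comes with each control period).
- env.grab_frame(name): name is "side" or "top"; returns a dict with "frame" (400x640x3 uint8, red, green, blue), "vertical_fov" (degrees; the focal length in pixels is half the picture's height over the tangent of half this angle, whatever the lens; pixels are square), "cx", "cy" (the principal point, pixels), "rvec" (rotation vector, rad) and "tvec" (3), from world to camera coordinates, as OpenCV has them. Camera axes: x right, y down, z forward; pixel columns grow to the right and rows downward; lengths in mm; the calibration is good to about 2 mm. A picture is of the moment at which its call begins. There is no depth.
- env.job_done(): hands the job in; it is judged then, once.
The state is a dict: "time_s": time; "qpos": joint angles; "qvel": joint speeds; "effort": joint torques, N m; "ee_pos": TCP position; "ee_rot": TCP orientation; "force": force on the tool from outside, world axes, zero at the start; "torque": the same for the moment, N m; "gripper_width": finger opening in mm; "gripper_force": force on a finger pad.
Only numpy, scipy, OpenCV 4.12 (cv2) and the standard library are available. Lean on these libraries where they do the work, as an engineer would, in place of code of your own. Each camera call takes 0.05 s, during which the arm holds its last target. There are 200 camera calls.

## Task

The thin boards of the teak shelf give way under weight except where a hidden bearer runs beneath them. With shut fingertips press gently down along the boards, without the jar, to feel where the deck is solid, then stand the honey jar upright in the middle of the solid place and let go of it, so that it stands firm and does not sag. Never press hard (the boards crack at 25 N), never let the jar's weight sink a soft board, and leave the other things where they are.

Things in the scene. Friction and masses are not known exactly. Their poses are not given: they have to be found in the camera images.
- shelf: low teak riser shelf, fixed, 184 mm (its x) by 352 mm (its y), 68 mm high. Origin: centre of its underside; x front to back, y along its length, z up. Inside a rim 14 mm wide lies a sprung deck, top 60 mm above the counter (8 mm below the rim's top): 9 boards side by side along y, each 36 mm wide, 156 mm long (along x), centres at y = 0, +-36, +-72, +-108, +-144 mm. The jar must stand inside the rim
- deck_center (a point): middle of the deck's top, on the middle board. Each board sinks alone, straight down: an unsupported one 4 mm per newton, to a stop 14 mm down at 4 N; a supported one a hair, then 1 mm per 8 N. Push over 4 N (5 to 10 is right) to tell, before lifting the jar; over 25 N, by fingers or jar, cracks a board
- deck_left (a point): middle of the top of the last board at the deck's left (+y) end. Under the deck, unseen, a bearer 12 mm wide runs front to back, in another place each time: under the middle of one board or under the seam of two, and so holds up one board or two neighbours, never the end boards. The jar stands firm only centred on that board, or on the seam of those two; elsewhere it sags about 5 mm or leans
- deck_right (a point): middle of the top of the last board at the deck's right (-y) end
- jar_center (a point): centre (half-way up, 36 mm above its base) of the full honey jar: round amber glass, 60 mm diameter and 72 mm high with a steel lid 58 mm wide (the top 16 mm), 0.45 to 0.6 kg, standing on the counter beside the shelf, to its left or right; z is up
- caddy: square stainless steel tea caddy, 74 mm wide and 104 mm high, on the counter on the other side of the shelf from the jar; origin at the centre of its underside. Leave alone
- pot: white ceramic sugar pot, 90 mm diameter and 96 mm high, behind the shelf; origin at the centre of its underside. Leave alone
- scoop: lime plastic scoop, about 170 mm long, 60 mm wide and 35 mm high, lying behind the shelf; origin under its bowl. Leave alone
There are look-alikes about, which are no part of the job. Leave any pink or purple look-alike of the part that bears jar_center alone.

How it is judged:
By the outcome, as a careful person would: the job done as asked, in the order asked, and still so for the second after the job is handed in, with the robot touching nothing.
It also fails if it takes over 64 s, if anything falls off the work surface, if the arm or the gripper's body presses on something with over 40 N, if the wrist force passes 120 N, or if a joint passes its speed limit or range.

## Working session

There is one attempt and no reset: what is moved stays moved. The work goes in short steps, Python scripts to look and compute and a tool call to move; the robot and the scene stay as the last step left them, time stands still between calls to the robot, and variables do not carry over. Pictures are saved under pics/ and viewed, at most 10 in all, crops included, and the job is handed in when it is done.

Besides the shell and the picture viewer there is one more tool, called after "Request:" as name([rows], argument=value, ...), one row to a line, values as JSON. send_rows: Moves the arm, as the interface text tells. Shifts and turns lie within -1 to 1; 1 stands for 500 mm of shift or 30 degrees of turn. Its arguments: {"type":"object","properties":{"motion":{"type":"array"},"grip_force":{"type":"number"}},"required":["motion"]}

```bash
mkdir -p pics; cat > h.py <<'E'
import numpy as np, cv2
from workcell import env
def grab(n):
    g=env.grab_frame(n); f=200/np.tan(np.radians(g["vertical_fov"])/2)
    K=np.array([[f,0,g["cx"]],[0,f,g["cy"]],[0,0,1]]); R=cv2.Rodrigues(np.array(g["rvec"],float))[0]
    return g["frame"],K,R,np.array(g["tvec"],float).ravel()
def ray(p,z,c):
    _,K,R,t=c; o=-R.T@t; d=R.T@np.linalg.inv(K)@[p[0],p[1],1]
    return o+d*(z-o[2])/d[2]
def proj(P,c):
    _,K,R,t=c; q=K@(R@np.array(P,float)+t); return q[:2]/q[2]
def save(n,im): cv2.imwrite(f"pics/{n}.png",im[:,:,::-1])
E
python3 - <<'E'
from h import *
a=grab("top");b=grab("side");save("top0",a[0]);save("side0",b[0])
for c in(a,b): print(-c[2].T@c[3], c[1][0,0])
print(env.state())
E
```

```text
[ 318.17892273   29.80352632 1336.33909237] 477.4219461427386
[ 244.55277872 1045.5700571   803.07116932] 479.4111506555654
{'time_s': 0.1, 'qpos': array([-6.76064628e+01,  1.83474220e+01,  8.96980304e+01,  8.53922588e-04,
        7.20452085e+01, -1.14644926e+00]), 'qvel': array([ 0.02485445, -0.01991797, -0.2022732 , -0.04927782, -0.02834983,
       -0.00693361]), 'effort': array([ 7.08368443e-04, -4.13332272e+01, -2.32509345e+01,  7.29773683e-02,
        4.21620766e-02, -8.10490815e-05]), 'ee_pos': array([ 229.47802529, -526.7348141 ,  213.21932885]), 'ee_rot': array([-1.79909373e+02, -2.62569820e-03,  2.35397205e+01]), 'force': array([ 0.04177548, -0.33772483,  0.17301402]), 'torque': array([ 0.05516153, -0.04195102, -0.00802343]), 'gripper_force': 0.0, 'gripper_width': 91.65483099519959}
```

View pics/top0.png

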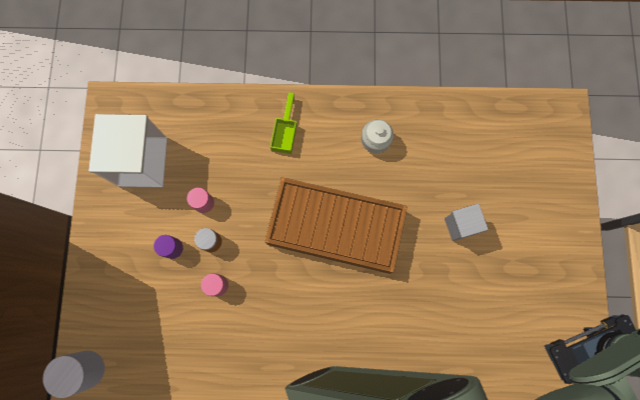

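View pics/side0.png

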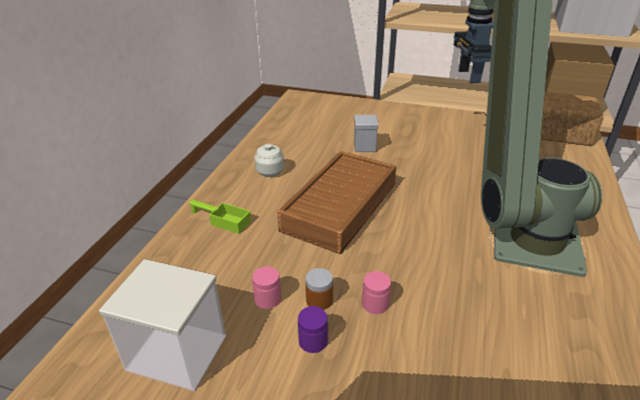

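The top view shows the shelf at about (337,225), the caddy at (467,222), the pot at (377,136) and the scoop at (285,130). Jar candidates (top view pixels):
- Pink at (200,199)
- Pink at (213,285)
- Purple at (167,246)
- Steel lid over amber glass at (206,239), side view (319,288). I choose this one because it matches the description.

```bash
python3 - <<'E'
from h import *
a=grab("top");b=grab("side")
hsv=cv2.cvtColor(a[0],cv2.COLOR_RGB2HSV)
# lid
m=((hsv[:,:,1]<60)&(hsv[:,:,2]>90)).astype(np.uint8)
sub=np.zeros_like(m);sub[222:256,188:225]=m[222:256,188:225]
n,l,s,c=cv2.connectedComponentsWithStats(sub);i=1+s[1:,4].argmax();print("lid",s[i],c[i],ray(c[i],72,a))
J=ray(c[i],72,a); print("side reproj",proj(J,b))
# others
for nm,lo,hi,(x0,y0,x1,y1) in [("pink",(160,60,120),(179,255,255),(180,180,220,215)),("pink2",(160,60,120),(179,255,255),(195,270,235,300)),("purple",(125,80,60),(150,255,255),(150,230,185,262))]:
    k=cv2.inRange(hsv,lo,hi);z=np.zeros_like(k);z[y0:y1,x0:x1]=k[y0:y1,x0:x1]
    mm=cv2.moments(z,True);print(nm,ray((mm['m10']/mm['m00'],mm['m01']/mm['m00']),60,a)[:2])
print("pix wood/shelf",hsv[150,330],hsv[225,337],hsv[183,330],hsv[290,330])
k=cv2.inRange(hsv,(3,150,50),(14,255,190));z=np.zeros_like(k);z[165:290,250:420]=k[165:290,250:420]
z=cv2.morphologyEx(z,cv2.MORPH_OPEN,np.ones((3,3)))
cs=max(cv2.findContours(z,cv2.RETR_EXTERNAL,2)[0],key=cv2.contourArea)
P=np.array([ray(p[0],68,a)[:2] for p in cs],np.float32);print("shelf",cv2.minAreaRect(P));
print([cv2.boxPoints(cv2.minAreaRect(P)).round(1).tolist()])
im=a[0].copy();cv2.drawContours(im,[cs],-1,(0,255,0),1);cv2.circle(im,tuple(c[i].astype(int)),1,(255,0,0),-1)
save("c1",cv2.resize(im[170:300,140:420],None,fx=2.8,fy=2.8,interpolation=cv2.INTER_NEAREST))
E
```

```text
lid [194 228  22  22 372] [204.97849462 238.46236559] [468.75806068 345.71464008  72.        ]
side reproj [319.09566341 277.03708618]
pink [581.9053817  377.17935886]
pink2 [348.73216198 322.77900331]
purple [448.6014476  454.65586783]
pix wood/shelf [ 17 133 198] [ 14 168 146] [ 17 134 187] [ 16 135 194]
shelf ((512.5635986328125, -3.3214263916015625), (350.36614990234375, 187.44056701660156), 77.86876678466797)
[[[384.1000061035156, -154.89999389648438], [567.4000244140625, -194.3000030517578], [641.0, 148.3000030517578], [457.79998779296875, 187.60000610351562]]]
```

View pics/c1.png

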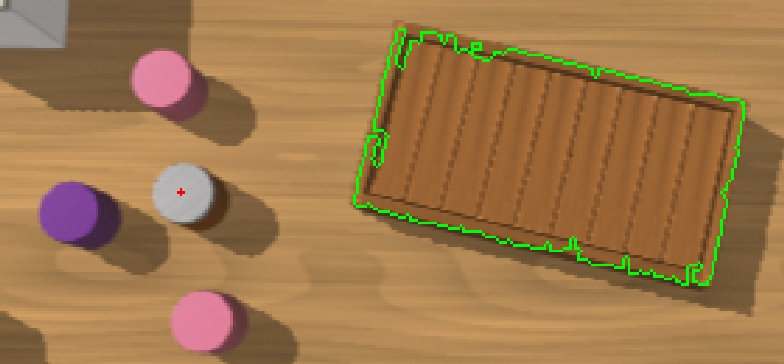

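The crop confirms the jar: a grey lid at crop (181,192) over amber, with pink and purple neighbours. The shelf outline is good, but the front edge includes a little of the wall. I'll cross-check it with hand-read corners.

```bash
python3 - <<'E'
from h import *
a=grab("top")
f=lambda p,z:ray((p[0]/2.8+140-.3,p[1]/2.8+170-.3),z,a)[:2]
for nm,z,cs in(("outer",68,[(398,23),(746,101),(712,282),(355,203)]),("deck",60,[(408,42),(735,110),(703,268),(368,192)])):
    Q=np.array([f(p,z) for p in cs]);print(nm,Q.round(1).tolist(),"c",Q.mean(0))
    d=(Q[0]+Q[3]-Q[1]-Q[2])/2;e=(Q[0]+Q[1]-Q[2]-Q[3])/2
    print(np.linalg.norm(d),np.degrees(np.arctan2(-d[0],d[1])),np.linalg.norm(e),np.degrees(np.arctan2(e[1],e[0])))
# seams: dark lines; sample row profile along deck middle (z=60), averaged over x
g=cv2.cvtColor(a[0],cv2.COLOR_RGB2GRAY).astype(np.float32)
for cx,cy in((512,-3),):
  for th in(-12.2,):
    c,s=np.cos(np.radians(th)),np.sin(np.radians(th)); ys=np.arange(-185,186,1.)
    for lo,hi in((-60,-20),(20,60)):
      pr=[]
      for y in ys:
        v=[cv2.getRectSubPix(g,(1,1),tuple(map(float,proj((cx+c*x-s*y,cy+s*x+c*y,60),a))))[0,0] for x in np.arange(lo,hi,4)]
        pr.append(np.mean(v))
      pr=np.array(pr);bl=cv2.GaussianBlur(pr[None],(1,1),2)[0] if 0 else np.convolve(pr,np.ones(5)/5,'same')
      print([int(ys[i]) for i in range(8,len(ys)-8) if bl[i]==bl[i-8:i+9].min()])
    ys2=np.arange(-100,101,1.)
    pr=np.convolve([np.mean([cv2.getRectSubPix(g,(1,1),tuple(map(float,proj((cx+c*x-s*y,cy+s*x+c*y,64),a))))[0,0] for y in np.arange(-140,140,4)]) for x in ys2],np.ones(3)/3,'same')
    print({int(x):int(v) for x,v in zip(ys2,pr) if abs(x)>68 and int(x)%2==0})
E
```

```text
outer [[639.3, 146.4], [567.1, -192.2], [393.1, -157.3], [462.0, 181.7]] c [515.36638138  -5.36488892]
346.02931641428916 -11.76303461202781 179.14673596131541 -11.285215146482805
deck [[622.3, 136.7], [559.6, -182.8], [406.6, -150.1], [473.7, 170.5]] c [515.54633892  -6.4251911 ]
326.558887579373 -11.460859010336925 154.4268358405891 -12.429474422676565
[-162, -149, -125, -89, -73, -53, -37, -17, -5, 19, 31, 55, 91, 127, 139, 163]
[-163, -144, -126, -108, -90, -72, -54, -36, -18, 0, 18, 36, 54, 72, 90, 108, 126, 144, 163]
{-100: 60, -98: 91, -96: 87, -94: 75, -92: 59, -90: 57, -88: 71, -86: 92, -84: 100, -82: 100, -80: 99, -78: 92, -76: 80, -74: 90, -72: 106, -70: 108, 70: 108, 72: 108, 74: 108, 76: 108, 78: 106, 80: 91, 82: 68, 84: 68, 86: 86, 88: 98, 90: 100, 92: 100, 94: 104, 96: 116, 98: 135, 100: 96}
```

Request:
send_rows([
  {"rz": 0.2987, "gripper": 1},
  {"rz": 0.2987, "gripper": 1},
  {"rz": 0.2987, "gripper": 1},
  {"rz": 0.2987, "gripper": 1},
  {"tx": 0.0417, "ty": -0.1162, "gripper": 1},
  {"tx": 0.0417, "ty": -0.1162, "gripper": 1},
  {"tx": 0.0417, "ty": -0.1162, "gripper": 1},
  {"tx": 0.0417, "ty": -0.1162, "gripper": 1},
  {"tx": 0.0417, "ty": -0.1162, "gripper": 1},
  {"tx": 0.0417, "ty": -0.1162, "gripper": 1},
  {"tx": 0.0417, "ty": -0.1162, "gripper": 1},
  {"tx": 0.0417, "ty": -0.1162, "gripper": 1},
], grip_force=10)

```text
invalid input at $.motion[0]: expected keys tx, ty, tz, rx, ry, rz, gripper
```

Request:
send_rows([
  {"tz": 0.1, "gripper": 1},
  {"tz": 0.1, "gripper": 1},
  {"gripper": 1},
  {"gripper": 1},
])

```text
invalid input at $.motion[0]: expected keys tx, ty, tz, rx, ry, rz, gripper
```

All seven keys are needed.

Request:
send_rows([
  {"tx": 0, "ty": 0, "tz": 0, "rx": 0, "ry": 0, "rz": 0.2987, "gripper": 1},
  {"tx": 0, "ty": 0, "tz": 0, "rx": 0, "ry": 0, "rz": 0.2987, "gripper": 1},
  {"tx": 0, "ty": 0, "tz": 0, "rx": 0, "ry": 0, "rz": 0.2987, "gripper": 1},
  {"tx": 0, "ty": 0, "tz": 0, "rx": 0, "ry": 0, "rz": 0.2987, "gripper": 1},
  {"tx": 0.0417, "ty": -0.1162, "tz": 0, "rx": 0, "ry": 0, "rz": 0, "gripper": 1},
  {"tx": 0.0417, "ty": -0.1162, "tz": 0, "rx": 0, "ry": 0, "rz": 0, "gripper": 1},
  {"tx": 0.0417, "ty": -0.1162, "tz": 0, "rx": 0, "ry": 0, "rz": 0, "gripper": 1},
  {"tx": 0.0417, "ty": -0.1162, "tz": 0, "rx": 0, "ry": 0, "rz": 0, "gripper": 1},
  {"tx": 0.0417, "ty": -0.1162, "tz": 0, "rx": 0, "ry": 0, "rz": 0, "gripper": 1},
  {"tx": 0.0417, "ty": -0.1162, "tz": 0, "rx": 0, "ry": 0, "rz": 0, "gripper": 1},
  {"tx": 0.0417, "ty": -0.1162, "tz": 0, "rx": 0, "ry": 0, "rz": 0, "gripper": 1},
  {"tx": 0.0417, "ty": -0.1162, "tz": 0, "rx": 0, "ry": 0, "rz": 0, "gripper": 1},
], grip_force=10)

```text
time_s: 1.75
ee_pos: [492.5, -106.8, 214.1]
ee_rot: [180.0, -0.0, -12.3]
force: [1.1, -1.4, -0.5]
gripper_width: 0.7
gripper_force: 0.0
```

Request:
send_rows([
  {"tx": 0, "ty": 0, "tz": 0.1, "rx": 0, "ry": 0, "rz": 0, "gripper": 1},
  {"tx": 0, "ty": 0, "tz": 0.1, "rx": 0, "ry": 0, "rz": 0, "gripper": 1},
  {"tx": 0, "ty": 0, "tz": 0, "rx": 0, "ry": 0, "rz": 0, "gripper": 1},
  {"tx": 0, "ty": 0, "tz": 0, "rx": 0, "ry": 0, "rz": 0, "gripper": 1},
])

```text
time_s: 2.25
ee_pos: [492.9, -109.1, 115.5]
ee_rot: [180.0, -0.2, -12.3]
force: [-0.1, -0.5, -0.5]
gripper_width: 0.3
gripper_force: 0.0
```

Request:
send_rows([
  {"tx": 0, "ty": 0, "tz": 0.06, "rx": 0, "ry": 0, "rz": 0, "gripper": 1},
  {"tx": 0, "ty": 0, "tz": 0.04, "rx": 0, "ry": 0, "rz": 0, "gripper": 1},
  {"tx": 0, "ty": 0, "tz": 0, "rx": 0, "ry": 0, "rz": 0, "gripper": 1},
  {"tx": 0, "ty": 0, "tz": 0, "rx": 0, "ry": 0, "rz": 0, "gripper": 1},
])

```text
time_s: 2.75
ee_pos: [493.3, -109.2, 66.0]
ee_rot: [180.0, -0.2, -12.3]
force: [-0.1, -0.0, 0.6]
gripper_width: 0.5
gripper_force: 0.0
```

Request:
send_rows([
  {"tx": 0, "ty": 0, "tz": 0.004, "rx": 0, "ry": 0, "rz": 0, "gripper": 1},
  {"tx": 0, "ty": 0, "tz": 0.004, "rx": 0, "ry": 0, "rz": 0, "gripper": 1},
  {"tx": 0, "ty": 0, "tz": 0, "rx": 0, "ry": 0, "rz": 0, "gripper": 1},
])

```text
time_s: 3.12
ee_pos: [491.8, -108.7, 60.1]
ee_rot: [180.0, -0.0, -12.3]
force: [-0.4, -0.7, 0.5]
gripper_width: 0.2
gripper_force: 0.2
```

```bash
python3 - <<'E'
from h import *
b=grab("side");im=b[0];save("s1",cv2.resize(im[110:270,240:500],None,fx=3,fy=3))
s=env.state();print(s["ee_pos"],s["force"])
E
```

```text
[ 491.80039562 -108.65600819   60.08268018] [ 0.10608593 -0.4150308   0.31892781]
```

View pics/s1.png

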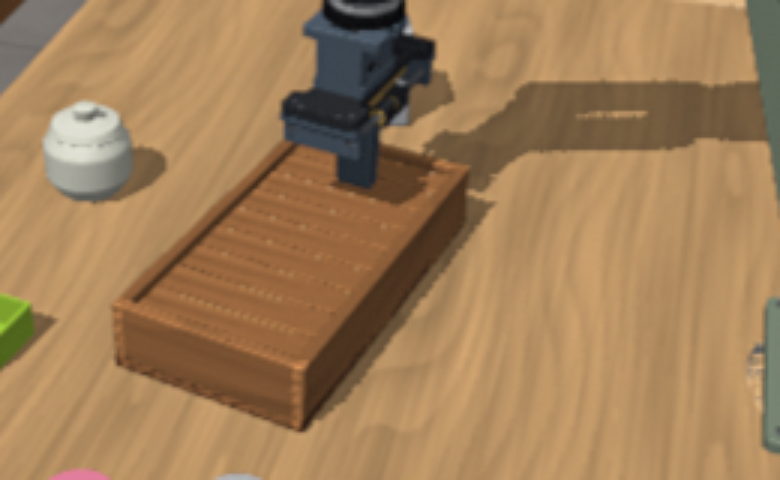

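The closed fingertips rest at the right end of the deck, crop (358,182), mid-width. Now I press.

Request:
send_rows([
  {"tx": 0, "ty": 0, "tz": 0.002, "rx": 0, "ry": 0, "rz": 0, "gripper": 1},
  {"tx": 0, "ty": 0, "tz": 0, "rx": 0, "ry": 0, "rz": 0, "gripper": 1},
])

```text
time_s: 3.42
ee_pos: [491.8, -108.7, 58.9]
ee_rot: [180.0, -0.0, -12.3]
force: [0.2, -0.1, 0.5]
gripper_width: 0.5
gripper_force: 0.3
```

Request:
send_rows([
  {"tx": 0, "ty": 0, "tz": 0.002, "rx": 0, "ry": 0, "rz": 0, "gripper": 1},
  {"tx": 0, "ty": 0, "tz": 0, "rx": 0, "ry": 0, "rz": 0, "gripper": 1},
])

```text
time_s: 3.68
ee_pos: [491.8, -108.6, 57.9]
ee_rot: [180.0, -0.0, -12.3]
force: [0.5, -0.3, 0.3]
gripper_width: 0.9
gripper_force: 0.4
```

Request:
send_rows([
  {"tx": 0, "ty": 0, "tz": 0.008, "rx": 0, "ry": 0, "rz": 0, "gripper": 1},
  {"tx": 0, "ty": 0, "tz": 0.008, "rx": 0, "ry": 0, "rz": 0, "gripper": 1},
  {"tx": 0, "ty": 0, "tz": 0.004, "rx": 0, "ry": 0, "rz": 0, "gripper": 1},
  {"tx": 0, "ty": 0, "tz": 0, "rx": 0, "ry": 0, "rz": 0, "gripper": 1},
])

```text
time_s: 4.18
ee_pos: [491.9, -108.7, 48.0]
ee_rot: [180.0, -0.0, -12.3]
force: [0.2, 0.1, 2.6]
gripper_width: 0.5
gripper_force: 1.7
```

Request:
send_rows([
  {"tx": 0, "ty": 0, "tz": 0.004, "rx": 0, "ry": 0, "rz": 0, "gripper": 1},
  {"tx": 0, "ty": 0, "tz": 0, "rx": 0, "ry": 0, "rz": 0, "gripper": 1},
])

```text
time_s: 4.42
ee_pos: [491.9, -108.7, 46.2]
ee_rot: [180.0, -0.0, -12.3]
force: [-0.6, -0.6, 4.3]
gripper_width: 0.5
gripper_force: 2.5
```

Request:
send_rows([
  {"tx": 0, "ty": 0, "tz": 0.0016, "rx": 0, "ry": 0, "rz": 0, "gripper": 1},
  {"tx": 0, "ty": 0, "tz": 0, "rx": 0, "ry": 0, "rz": 0, "gripper": 1},
])

```text
time_s: 4.68
ee_pos: [491.9, -108.7, 46.0]
ee_rot: [180.0, -0.1, -12.3]
force: [-1.5, 0.5, 9.1]
gripper_width: 0.6
gripper_force: 4.9
```

Request:
send_rows([
  {"tx": 0, "ty": 0, "tz": -0.042, "rx": 0, "ry": 0, "rz": 0, "gripper": 1},
  {"tx": 0, "ty": -0.072, "tz": 0, "rx": 0, "ry": 0, "rz": 0, "gripper": 1},
  {"tx": 0, "ty": 0, "tz": 0, "rx": 0, "ry": 0, "rz": 0, "gripper": 1},
  {"tx": 0, "ty": 0, "tz": 0.012, "rx": 0, "ry": 0, "rz": 0, "gripper": 1},
  {"tx": 0, "ty": 0, "tz": 0.003, "rx": 0, "ry": 0, "rz": 0, "gripper": 1},
  {"tx": 0, "ty": 0, "tz": 0, "rx": 0, "ry": 0, "rz": 0, "gripper": 1},
  {"tx": 0, "ty": 0, "tz": 0, "rx": 0, "ry": 0, "rz": 0, "gripper": 1},
])

```text
time_s: 5.55
ee_pos: [499.1, -73.8, 58.6]
ee_rot: [180.0, 0.0, -12.3]
force: [-0.3, 0.1, 0.1]
gripper_width: 0.7
gripper_force: 0.4
```

Request:
send_rows([
  {"tx": 0, "ty": 0, "tz": 0.001, "rx": 0, "ry": 0, "rz": 0, "gripper": 1},
  {"tx": 0, "ty": 0, "tz": 0, "rx": 0, "ry": 0, "rz": 0, "gripper": 1},
])

```text
time_s: 5.8
ee_pos: [499.4, -73.6, 58.2]
ee_rot: [180.0, -0.0, -12.3]
force: [-0.0, 0.6, 1.3]
gripper_width: 0.3
gripper_force: 0.4
```

Request:
send_rows([
  {"tx": 0, "ty": 0, "tz": 0.008, "rx": 0, "ry": 0, "rz": 0, "gripper": 1},
  {"tx": 0, "ty": 0, "tz": 0.008, "rx": 0, "ry": 0, "rz": 0, "gripper": 1},
  {"tx": 0, "ty": 0, "tz": 0.008, "rx": 0, "ry": 0, "rz": 0, "gripper": 1},
  {"tx": 0, "ty": 0, "tz": 0.0016, "rx": 0, "ry": 0, "rz": 0, "gripper": 1},
  {"tx": 0, "ty": 0, "tz": 0, "rx": 0, "ry": 0, "rz": 0, "gripper": 1},
])

```text
time_s: 6.42
ee_pos: [499.8, -73.6, 46.1]
ee_rot: [180.0, -0.1, -12.3]
force: [-1.6, -0.6, 9.2]
gripper_width: 0.7
gripper_force: 4.4
```

Request:
send_rows([
  {"tx": 0, "ty": 0, "tz": -0.042, "rx": 0, "ry": 0, "rz": 0, "gripper": 1},
  {"tx": 0, "ty": -0.072, "tz": 0, "rx": 0, "ry": 0, "rz": 0, "gripper": 1},
  {"tx": 0, "ty": 0, "tz": 0, "rx": 0, "ry": 0, "rz": 0, "gripper": 1},
  {"tx": 0, "ty": 0, "tz": 0.012, "rx": 0, "ry": 0, "rz": 0, "gripper": 1},
  {"tx": 0, "ty": 0, "tz": 0.003, "rx": 0, "ry": 0, "rz": 0, "gripper": 1},
  {"tx": 0, "ty": 0, "tz": 0, "rx": 0, "ry": 0, "rz": 0, "gripper": 1},
  {"tx": 0, "ty": 0, "tz": 0, "rx": 0, "ry": 0, "rz": 0, "gripper": 1},
])

```text
time_s: 7.3
ee_pos: [506.8, -38.7, 58.7]
ee_rot: [180.0, 0.0, -12.3]
force: [0.1, -0.3, 1.0]
gripper_width: 0.6
gripper_force: 0.3
```

Request:
send_rows([
  {"tx": 0, "ty": 0, "tz": 0.004, "rx": 0, "ry": 0, "rz": 0, "gripper": 1},
  {"tx": 0, "ty": 0, "tz": 0, "rx": 0, "ry": 0, "rz": 0, "gripper": 1},
])

```text
time_s: 7.55
ee_pos: [507.1, -38.5, 56.8]
ee_rot: [180.0, -0.0, -12.3]
force: [0.0, -1.7, 1.2]
gripper_width: 0.5
gripper_force: 0.6
```

Request:
send_rows([
  {"tx": 0, "ty": 0, "tz": 0.008, "rx": 0, "ry": 0, "rz": 0, "gripper": 1},
  {"tx": 0, "ty": 0, "tz": 0.008, "rx": 0, "ry": 0, "rz": 0, "gripper": 1},
  {"tx": 0, "ty": 0, "tz": 0.006, "rx": 0, "ry": 0, "rz": 0, "gripper": 1},
  {"tx": 0, "ty": 0, "tz": 0, "rx": 0, "ry": 0, "rz": 0, "gripper": 1},
])

```text
time_s: 8.05
ee_pos: [507.4, -38.4, 46.2]
ee_rot: [180.0, -0.0, -12.3]
force: [-0.3, -0.7, 5.6]
gripper_width: 0.2
gripper_force: 2.8
```

Request:
send_rows([
  {"tx": 0, "ty": 0, "tz": -0.041, "rx": 0, "ry": 0, "rz": 0, "gripper": 1},
  {"tx": 0, "ty": -0.072, "tz": 0, "rx": 0, "ry": 0, "rz": 0, "gripper": 1},
  {"tx": 0, "ty": 0, "tz": 0, "rx": 0, "ry": 0, "rz": 0, "gripper": 1},
  {"tx": 0, "ty": 0, "tz": 0.012, "rx": 0, "ry": 0, "rz": 0, "gripper": 1},
  {"tx": 0, "ty": 0, "tz": 0.003, "rx": 0, "ry": 0, "rz": 0, "gripper": 1},
  {"tx": 0, "ty": 0, "tz": 0, "rx": 0, "ry": 0, "rz": 0, "gripper": 1},
  {"tx": 0, "ty": 0, "tz": 0, "rx": 0, "ry": 0, "rz": 0, "gripper": 1},
])

```text
time_s: 8.93
ee_pos: [514.5, -3.5, 58.8]
ee_rot: [180.0, 0.0, -12.3]
force: [-0.6, -0.1, 0.8]
gripper_width: 0.5
gripper_force: 0.3
```

-36 is soft. Board 0 next.

Request:
send_rows([
  {"tx": 0, "ty": 0, "tz": 0.004, "rx": 0, "ry": 0, "rz": 0, "gripper": 1},
  {"tx": 0, "ty": 0, "tz": 0, "rx": 0, "ry": 0, "rz": 0, "gripper": 1},
])

```text
time_s: 9.18
ee_pos: [514.8, -3.3, 56.9]
ee_rot: [180.0, -0.0, -12.3]
force: [-0.1, -0.6, 1.2]
gripper_width: 0.6
gripper_force: 0.6
```

Request:
send_rows([
  {"tx": 0, "ty": 0, "tz": 0.008, "rx": 0, "ry": 0, "rz": 0, "gripper": 1},
  {"tx": 0, "ty": 0, "tz": 0.008, "rx": 0, "ry": 0, "rz": 0, "gripper": 1},
  {"tx": 0, "ty": 0, "tz": 0.006, "rx": 0, "ry": 0, "rz": 0, "gripper": 1},
  {"tx": 0, "ty": 0, "tz": 0, "rx": 0, "ry": 0, "rz": 0, "gripper": 1},
])

```text
time_s: 9.68
ee_pos: [515.0, -3.2, 46.2]
ee_rot: [180.0, -0.0, -12.3]
force: [-1.3, -1.8, 5.7]
gripper_width: 0.8
gripper_force: 2.8
```

Request:
send_rows([
  {"tx": 0, "ty": 0, "tz": -0.041, "rx": 0, "ry": 0, "rz": 0, "gripper": 1},
  {"tx": 0, "ty": -0.072, "tz": 0, "rx": 0, "ry": 0, "rz": 0, "gripper": 1},
  {"tx": 0, "ty": 0, "tz": 0, "rx": 0, "ry": 0, "rz": 0, "gripper": 1},
  {"tx": 0, "ty": 0, "tz": 0.012, "rx": 0, "ry": 0, "rz": 0, "gripper": 1},
  {"tx": 0, "ty": 0, "tz": 0.003, "rx": 0, "ry": 0, "rz": 0, "gripper": 1},
  {"tx": 0, "ty": 0, "tz": 0, "rx": 0, "ry": 0, "rz": 0, "gripper": 1},
  {"tx": 0, "ty": 0, "tz": 0, "rx": 0, "ry": 0, "rz": 0, "gripper": 1},
])

```text
time_s: 10.55
ee_pos: [522.1, 31.7, 58.8]
ee_rot: [180.0, 0.0, -12.3]
force: [-0.6, 0.0, 0.6]
gripper_width: 0.4
gripper_force: 0.3
```

Board 0 is soft, and +36 looks soft too.

Request:
send_rows([
  {"tx": 0, "ty": 0, "tz": 0.004, "rx": 0, "ry": 0, "rz": 0, "gripper": 1},
  {"tx": 0, "ty": 0, "tz": 0, "rx": 0, "ry": 0, "rz": 0, "gripper": 1},
])

```text
time_s: 10.8
ee_pos: [522.5, 31.9, 56.8]
ee_rot: [180.0, -0.0, -12.3]
force: [-0.3, -0.4, 0.5]
gripper_width: 0.2
gripper_force: 0.6
```

Request:
send_rows([
  {"tx": 0, "ty": 0, "tz": 0.008, "rx": 0, "ry": 0, "rz": 0, "gripper": 1},
  {"tx": 0, "ty": 0, "tz": 0.008, "rx": 0, "ry": 0, "rz": 0, "gripper": 1},
  {"tx": 0, "ty": 0, "tz": 0.006, "rx": 0, "ry": 0, "rz": 0, "gripper": 1},
  {"tx": 0, "ty": 0, "tz": 0, "rx": 0, "ry": 0, "rz": 0, "gripper": 1},
])

```text
time_s: 11.3
ee_pos: [522.7, 32.0, 46.2]
ee_rot: [180.0, -0.0, -12.3]
force: [-1.3, -1.3, 5.8]
gripper_width: 0.5
gripper_force: 2.7
```

Request:
send_rows([
  {"tx": 0, "ty": 0, "tz": -0.041, "rx": 0, "ry": 0, "rz": 0, "gripper": 1},
  {"tx": 0, "ty": -0.072, "tz": 0, "rx": 0, "ry": 0, "rz": 0, "gripper": 1},
  {"tx": 0, "ty": 0, "tz": 0, "rx": 0, "ry": 0, "rz": 0, "gripper": 1},
  {"tx": 0, "ty": 0, "tz": 0.012, "rx": 0, "ry": 0, "rz": 0, "gripper": 1},
  {"tx": 0, "ty": 0, "tz": 0.003, "rx": 0, "ry": 0, "rz": 0, "gripper": 1},
  {"tx": 0, "ty": 0, "tz": 0, "rx": 0, "ry": 0, "rz": 0, "gripper": 1},
  {"tx": 0, "ty": 0, "tz": 0, "rx": 0, "ry": 0, "rz": 0, "gripper": 1},
])

```text
time_s: 12.18
ee_pos: [529.8, 66.8, 58.7]
ee_rot: [180.0, 0.0, -12.3]
force: [-0.5, -0.8, 1.2]
gripper_width: 0.3
gripper_force: 0.3
```

Request:
send_rows([
  {"tx": 0, "ty": 0, "tz": 0.004, "rx": 0, "ry": 0, "rz": 0, "gripper": 1},
  {"tx": 0, "ty": 0, "tz": 0, "rx": 0, "ry": 0, "rz": 0, "gripper": 1},
])

```text
time_s: 12.42
ee_pos: [530.2, 67.1, 56.9]
ee_rot: [180.0, -0.0, -12.3]
force: [0.5, -0.1, 1.9]
gripper_width: 0.5
gripper_force: 0.6
```

Request:
send_rows([
  {"tx": 0, "ty": 0, "tz": 0.008, "rx": 0, "ry": 0, "rz": 0, "gripper": 1},
  {"tx": 0, "ty": 0, "tz": 0.008, "rx": 0, "ry": 0, "rz": 0, "gripper": 1},
  {"tx": 0, "ty": 0, "tz": 0.006, "rx": 0, "ry": 0, "rz": 0, "gripper": 1},
  {"tx": 0, "ty": 0, "tz": 0, "rx": 0, "ry": 0, "rz": 0, "gripper": 1},
])

```text
time_s: 12.92
ee_pos: [530.4, 67.2, 46.2]
ee_rot: [180.0, -0.0, -12.3]
force: [-0.5, -1.6, 5.1]
gripper_width: 0.7
gripper_force: 2.7
```

Request:
send_rows([
  {"tx": 0, "ty": 0, "tz": -0.041, "rx": 0, "ry": 0, "rz": 0, "gripper": 1},
  {"tx": 0, "ty": -0.072, "tz": 0, "rx": 0, "ry": 0, "rz": 0, "gripper": 1},
  {"tx": 0, "ty": 0, "tz": 0, "rx": 0, "ry": 0, "rz": 0, "gripper": 1},
  {"tx": 0, "ty": 0, "tz": 0.01, "rx": 0, "ry": 0, "rz": 0, "gripper": 1},
  {"tx": 0, "ty": 0, "tz": 0.003, "rx": 0, "ry": 0, "rz": 0, "gripper": 1},
  {"tx": 0, "ty": 0, "tz": 0, "rx": 0, "ry": 0, "rz": 0, "gripper": 1},
  {"tx": 0, "ty": 0, "tz": 0, "rx": 0, "ry": 0, "rz": 0, "gripper": 1},
])

```text
time_s: 13.8
ee_pos: [537.2, 102.0, 59.7]
ee_rot: [180.0, 0.1, -12.3]
force: [-1.8, 0.0, 1.5]
gripper_width: 0.5
gripper_force: 1.2
```

Request:
send_rows([
  {"tx": 0, "ty": 0, "tz": 0.001, "rx": 0, "ry": 0, "rz": 0, "gripper": 1},
  {"tx": 0, "ty": 0, "tz": 0, "rx": 0, "ry": 0, "rz": 0, "gripper": 1},
])

```text
time_s: 14.05
ee_pos: [537.3, 102.0, 59.4]
ee_rot: [180.0, 0.0, -12.3]
force: [-3.2, -0.7, 5.4]
gripper_width: 0.8
gripper_force: 2.4
```

Request:
send_rows([
  {"tx": 0, "ty": 0, "tz": 0.001, "rx": 0, "ry": 0, "rz": 0, "gripper": 1},
  {"tx": 0, "ty": 0, "tz": 0, "rx": 0, "ry": 0, "rz": 0, "gripper": 1},
])

```text
time_s: 14.3
ee_pos: [537.3, 102.0, 59.2]
ee_rot: [179.9, 0.0, -12.3]
force: [-2.9, -1.7, 7.3]
gripper_width: 0.5
gripper_force: 3.4
```

Board +108 is solid: about 0.5 mm at 7 N, while both neighbours are soft or an end board. I now lift, turn, open and go above the jar.

Request:
send_rows([
  {"tx": 0, "ty": 0, "tz": -0.09, "rx": 0, "ry": 0, "rz": 0, "gripper": 1},
  {"tx": 0, "ty": 0, "tz": -0.1, "rx": 0, "ry": 0, "rz": 0, "gripper": -1},
  {"tx": 0, "ty": 0, "tz": 0, "rx": 0, "ry": 0, "rz": -0.3525, "gripper": -1},
  {"tx": 0, "ty": 0, "tz": 0, "rx": 0, "ry": 0, "rz": -0.3525, "gripper": -1},
  {"tx": 0, "ty": 0, "tz": 0, "rx": 0, "ry": 0, "rz": -0.3525, "gripper": -1},
  {"tx": 0, "ty": 0, "tz": 0, "rx": 0, "ry": 0, "rz": -0.3525, "gripper": -1},
  {"tx": 0.025, "ty": -0.0981, "tz": 0, "rx": 0, "ry": 0, "rz": 0, "gripper": -1},
  {"tx": 0.025, "ty": -0.0981, "tz": 0, "rx": 0, "ry": 0, "rz": 0, "gripper": -1},
  {"tx": 0.025, "ty": -0.0981, "tz": 0, "rx": 0, "ry": 0, "rz": 0, "gripper": -1},
  {"tx": 0.025, "ty": -0.0981, "tz": 0, "rx": 0, "ry": 0, "rz": 0, "gripper": -1},
  {"tx": 0.025, "ty": -0.0981, "tz": 0, "rx": 0, "ry": 0, "rz": 0, "gripper": -1},
  {"tx": 0, "ty": 0, "tz": 0, "rx": 0, "ry": 0, "rz": 0, "gripper": -1},
])

```text
time_s: 15.8
ee_pos: [468.7, 349.1, 153.3]
ee_rot: [-180.0, -0.1, 30.3]
force: [0.6, -0.4, -0.2]
gripper_width: 90.9
gripper_force: 0.0
```

```bash
python3 - <<'E'
from h import *
b=grab("side");im=b[0].copy();s=env.state();print(s["ee_pos"],s["ee_rot"],s["gripper_width"],s["force"])
for P in(s["ee_pos"],(468.8,345.7,72)):
    cv2.circle(im,tuple(int(v) for v in proj(P,b)),2,(255,0,0),-1)
save("s2",cv2.resize(im[150:350,220:440],None,fx=3,fy=3))
E
```

```text
[469.05498946 347.22292789 153.26477132] [ 1.79963543e+02 -1.50632485e-02  3.01573548e+01] 91.21253445437684 [-1.08984657  0.06017811  1.07469535]
```

View pics/s2.png

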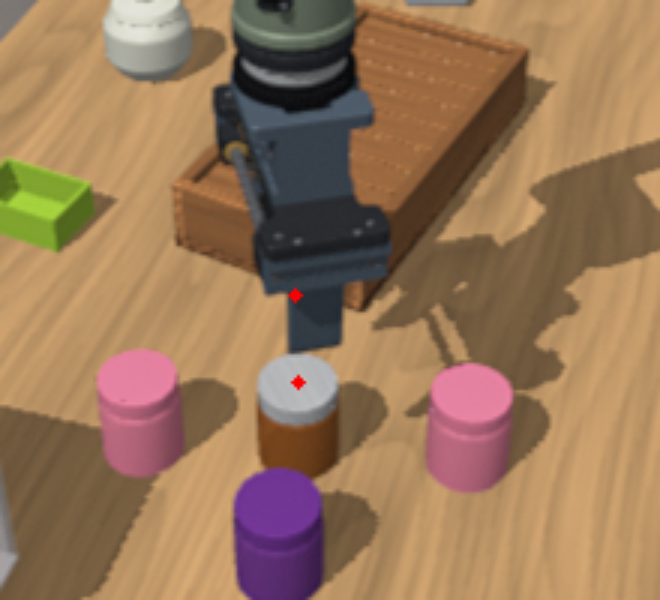

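The open fingers straddle the jar's axis; the lid centre mark at crop (298,382) agrees in this view too. I descend and grip.

Request:
send_rows([
  {"tx": 0, "ty": 0, "tz": 0.08, "rx": 0, "ry": 0, "rz": 0, "gripper": -1},
  {"tx": 0, "ty": 0, "tz": 0.08, "rx": 0, "ry": 0, "rz": 0, "gripper": -1},
  {"tx": 0, "ty": 0, "tz": 0.06, "rx": 0, "ry": 0, "rz": 0, "gripper": -1},
  {"tx": 0, "ty": 0, "tz": 0.0466, "rx": 0, "ry": 0, "rz": 0, "gripper": -1},
  {"tx": 0, "ty": 0, "tz": 0, "rx": 0, "ry": 0, "rz": 0, "gripper": -1},
  {"tx": 0, "ty": 0, "tz": 0, "rx": 0, "ry": 0, "rz": 0, "gripper": -1},
], grip_force=25)

```text
time_s: 16.6
ee_pos: [470.3, 345.7, 21.4]
ee_rot: [180.0, -0.1, 29.9]
force: [0.8, 0.5, 0.8]
gripper_width: 91.2
gripper_force: 0.0
```

Request:
send_rows([
  {"tx": 0, "ty": 0, "tz": 0, "rx": 0, "ry": 0, "rz": 0, "gripper": 1},
  {"tx": 0, "ty": 0, "tz": 0, "rx": 0, "ry": 0, "rz": 0, "gripper": 1},
  {"tx": 0, "ty": 0, "tz": 0, "rx": 0, "ry": 0, "rz": 0, "gripper": 1},
  {"tx": 0, "ty": 0, "tz": 0, "rx": 0, "ry": 0, "rz": 0, "gripper": 1},
  {"tx": 0, "ty": 0, "tz": 0, "rx": 0, "ry": 0, "rz": 0, "gripper": 1},
  {"tx": 0, "ty": 0, "tz": 0, "rx": 0, "ry": 0, "rz": 0, "gripper": 1},
])

```text
time_s: 17.35
ee_pos: [469.4, 346.1, 20.8]
ee_rot: [180.0, -0.0, 30.0]
force: [0.2, -0.2, 4.5]
gripper_width: 58.8
gripper_force: 25.0
```

Request:
send_rows([
  {"tx": 0, "ty": 0, "tz": -0.03, "rx": 0, "ry": 0, "rz": 0, "gripper": 1},
  {"tx": 0, "ty": 0, "tz": -0.07, "rx": 0, "ry": 0, "rz": 0, "gripper": 1},
  {"tx": 0, "ty": 0, "tz": -0.07, "rx": 0, "ry": 0, "rz": 0, "gripper": 1},
  {"tx": 0, "ty": 0, "tz": -0.07, "rx": 0, "ry": 0, "rz": 0, "gripper": 1},
  {"tx": 0, "ty": 0, "tz": 0, "rx": 0, "ry": 0, "rz": 0, "gripper": 1},
  {"tx": 0, "ty": 0, "tz": 0, "rx": 0, "ry": 0, "rz": 0, "gripper": 1},
])

```text
time_s: 18.1
ee_pos: [468.0, 345.2, 138.8]
ee_rot: [180.0, 0.2, 30.0]
force: [-0.1, -0.3, -6.5]
gripper_width: 58.9
gripper_force: 25.0
```

Request:
send_rows([
  {"tx": -0.01, "ty": 0.039, "tz": 0, "rx": 0, "ry": 0, "rz": 0, "gripper": 1},
  {"tx": -0.02, "ty": 0.078, "tz": 0, "rx": 0, "ry": 0, "rz": 0, "gripper": 1},
  {"tx": -0.02, "ty": 0.078, "tz": 0, "rx": 0, "ry": 0, "rz": 0, "gripper": 1},
  {"tx": -0.02, "ty": 0.078, "tz": 0, "rx": 0, "ry": 0, "rz": 0, "gripper": 1},
  {"tx": -0.02, "ty": 0.078, "tz": 0, "rx": 0, "ry": 0, "rz": 0, "gripper": 1},
  {"tx": -0.02, "ty": 0.078, "tz": 0, "rx": 0, "ry": 0, "rz": 0, "gripper": 1},
  {"tx": -0.0156, "ty": 0.061, "tz": 0, "rx": 0, "ry": 0, "rz": 0, "gripper": 1},
  {"tx": 0, "ty": 0, "tz": 0, "rx": 0, "ry": 0, "rz": 0, "gripper": 1},
  {"tx": 0, "ty": 0, "tz": 0, "rx": 0, "ry": 0, "rz": 0, "gripper": 1},
  {"tx": 0, "ty": 0, "tz": 0, "rx": 0, "ry": 0, "rz": 0, "gripper": 1},
])

```text
time_s: 19.35
ee_pos: [536.7, 102.9, 140.0]
ee_rot: [-180.0, 0.1, 30.0]
force: [-0.1, -0.3, -5.7]
gripper_width: 58.8
gripper_force: 25.0
```

```bash
python3 - <<'E'
from h import *
b=grab("side");im=b[0].copy();s=env.state();print(s["ee_pos"],s["ee_rot"],s["gripper_width"],s["force"])
e=s["ee_pos"]
for z in(-20,52): cv2.circle(im,tuple(int(v) for v in proj(e+[0,0,z],b)),2,(255,0,0),-1)
cv2.circle(im,tuple(int(v) for v in proj((537.5,102.5,60),b)),2,(0,255,0),-1)
save("s3",cv2.resize(im[100:300,220:440],None,fx=3,fy=3))
E
```

```text
[536.88494926 103.06870066 140.17171413] [-1.79983831e+02  4.28088001e-02  3.00551055e+01] 58.72581833707852 [ 0.93557911 -1.11357297 -5.18211299]
```

View pics/s3.png

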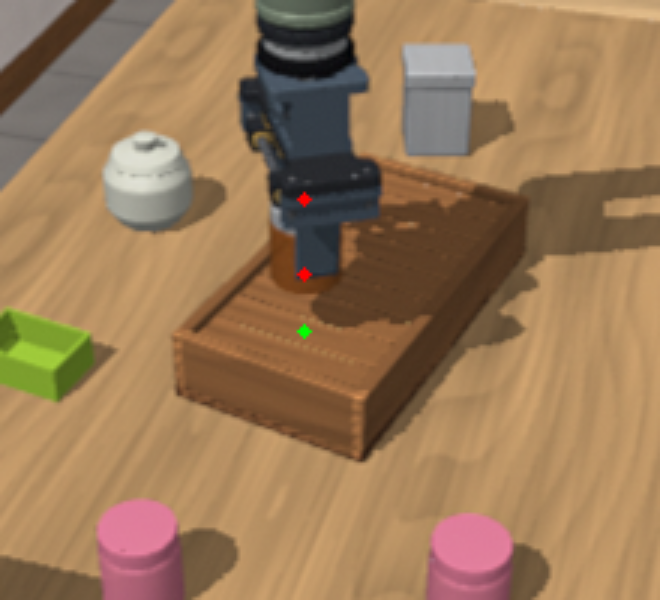

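The jar is held upright (crop (305,235)) and the target dot (305,330) lies mid-board on the second board from the left. Lowering it.

Request:
send_rows([
  {"tx": 0.0014, "ty": 0.0006, "tz": 0.05, "rx": 0, "ry": 0, "rz": 0, "gripper": 1},
  {"tx": 0, "ty": 0, "tz": 0.04, "rx": 0, "ry": 0, "rz": 0, "gripper": 1},
  {"tx": 0, "ty": 0, "tz": 0.02, "rx": 0, "ry": 0, "rz": 0, "gripper": 1},
  {"tx": 0, "ty": 0, "tz": 0, "rx": 0, "ry": 0, "rz": 0, "gripper": 1},
  {"tx": 0, "ty": 0, "tz": 0.004, "rx": 0, "ry": 0, "rz": 0, "gripper": 1},
  {"tx": 0, "ty": 0, "tz": 0, "rx": 0, "ry": 0, "rz": 0, "gripper": 1},
])

```text
time_s: 20.15
ee_pos: [538.5, 102.7, 84.2]
ee_rot: [180.0, -0.1, 30.0]
force: [-0.3, -0.2, -5.0]
gripper_width: 59.0
gripper_force: 25.0
```

Request:
send_rows([
  {"tx": 0, "ty": 0, "tz": 0.002, "rx": 0, "ry": 0, "rz": 0, "gripper": 1},
  {"tx": 0, "ty": 0, "tz": 0, "rx": 0, "ry": 0, "rz": 0, "gripper": 1},
  {"tx": 0, "ty": 0, "tz": 0, "rx": 0, "ry": 0, "rz": 0, "gripper": 1},
])

```text
time_s: 20.52
ee_pos: [538.1, 102.5, 82.6]
ee_rot: [180.0, -0.0, 30.0]
force: [0.8, 0.2, -6.4]
gripper_width: 59.1
gripper_force: 25.0
```

Request:
send_rows([
  {"tx": 0, "ty": 0, "tz": 0.002, "rx": 0, "ry": 0, "rz": 0, "gripper": 1},
  {"tx": 0, "ty": 0, "tz": 0, "rx": 0, "ry": 0, "rz": 0, "gripper": 1},
])

```text
time_s: 20.78
ee_pos: [538.0, 102.5, 81.4]
ee_rot: [180.0, 0.0, 30.0]
force: [0.0, -0.1, -6.0]
gripper_width: 59.2
gripper_force: 25.0
```

Request:
send_rows([
  {"tx": 0, "ty": 0, "tz": 0.0014, "rx": 0, "ry": 0, "rz": 0, "gripper": 1},
  {"tx": 0, "ty": 0, "tz": 0, "rx": 0, "ry": 0, "rz": 0, "gripper": 1},
])

```text
time_s: 21.02
ee_pos: [538.1, 102.6, 80.9]
ee_rot: [180.0, -0.0, 30.0]
force: [1.5, 0.6, -5.1]
gripper_width: 59.2
gripper_force: 25.0
```

Request:
send_rows([
  {"tx": 0, "ty": 0, "tz": 0.001, "rx": 0, "ry": 0, "rz": 0, "gripper": 1},
  {"tx": 0, "ty": 0, "tz": 0, "rx": 0, "ry": 0, "rz": 0, "gripper": 1},
])

```text
time_s: 21.28
ee_pos: [538.1, 102.6, 80.5]
ee_rot: [180.0, -0.0, 30.0]
force: [0.3, -0.0, -3.5]
gripper_width: 58.9
gripper_force: 25.0
```

Request:
send_rows([
  {"tx": 0, "ty": 0, "tz": 0.001, "rx": 0, "ry": 0, "rz": 0, "gripper": 1},
  {"tx": 0, "ty": 0, "tz": 0, "rx": 0, "ry": 0, "rz": 0, "gripper": 1},
])

```text
time_s: 21.52
ee_pos: [538.1, 102.6, 80.2]
ee_rot: [180.0, -0.0, 30.0]
force: [-0.9, -0.7, -1.2]
gripper_width: 59.2
gripper_force: 25.0
```

Contact is firm and the board carries the jar's weight. Releasing and withdrawing.

Request:
send_rows([
  {"tx": 0, "ty": 0, "tz": 0, "rx": 0, "ry": 0, "rz": 0, "gripper": -1},
  {"tx": 0, "ty": 0, "tz": 0, "rx": 0, "ry": 0, "rz": 0, "gripper": -1},
  {"tx": 0, "ty": 0, "tz": 0, "rx": 0, "ry": 0, "rz": 0, "gripper": -1},
  {"tx": 0, "ty": 0, "tz": 0, "rx": 0, "ry": 0, "rz": 0, "gripper": -1},
  {"tx": 0, "ty": 0, "tz": -0.02, "rx": 0, "ry": 0, "rz": 0, "gripper": -1},
  {"tx": 0, "ty": 0, "tz": -0.08, "rx": 0, "ry": 0, "rz": 0, "gripper": -1},
  {"tx": 0, "ty": 0, "tz": -0.1, "rx": 0, "ry": 0, "rz": 0, "gripper": -1},
  {"tx": 0, "ty": 0, "tz": -0.1, "rx": 0, "ry": 0, "rz": 0, "gripper": -1},
])

```text
time_s: 22.52
ee_pos: [538.0, 102.6, 232.1]
ee_rot: [180.0, -0.0, 30.0]
force: [0.6, 0.3, -0.2]
gripper_width: 91.3
gripper_force: 0.0
```

Request:
send_rows([
  {"tx": -0.05, "ty": 0.08, "tz": 0, "rx": 0, "ry": 0, "rz": 0, "gripper": -1},
  {"tx": -0.05, "ty": 0.08, "tz": 0, "rx": 0, "ry": 0, "rz": 0, "gripper": -1},
  {"tx": -0.05, "ty": 0.08, "tz": 0, "rx": 0, "ry": 0, "rz": 0, "gripper": -1},
  {"tx": -0.05, "ty": 0.08, "tz": 0, "rx": 0, "ry": 0, "rz": 0, "gripper": -1},
  {"tx": -0.05, "ty": 0.08, "tz": 0, "rx": 0, "ry": 0, "rz": 0, "gripper": -1},
  {"tx": -0.05, "ty": 0.08, "tz": 0, "rx": 0, "ry": 0, "rz": 0, "gripper": -1},
  {"tx": 0, "ty": 0, "tz": 0, "rx": 0, "ry": 0, "rz": 0, "gripper": -1},
  {"tx": 0, "ty": 0, "tz": 0, "rx": 0, "ry": 0, "rz": 0, "gripper": -1},
])

```text
time_s: 23.52
ee_pos: [528.1, -179.9, 230.2]
ee_rot: [-180.0, -0.0, 30.0]
force: [0.3, 1.8, -0.3]
gripper_width: 91.6
gripper_force: 0.0
```

```bash
python3 - <<'E'
from h import *
a=grab("top");b=grab("side");A=a[0].copy();B=b[0].copy()
for z in(60,132):
  for c,im in((a,A),(b,B)):
    cv2.circle(im,tuple(int(round(v)) for v in proj((537.5,102.5,z),c)),1,(0,255,0),-1)
save("f",np.hstack([cv2.resize(A[150:300,220:420],None,fx=2,fy=2),cv2.resize(B[100:250,230:430],None,fx=2,fy=2)]))
hsv=cv2.cvtColor(a[0],cv2.COLOR_RGB2HSV);m=((hsv[:,:,1]<60)&(hsv[:,:,2]>90)).astype(np.uint8)
u,v=map(int,proj((537.5,102.5,132),a));s=np.zeros_like(m);s[v-17:v+18,u-17:u+18]=m[v-17:v+18,u-17:u+18]
mm=cv2.moments(s,True);print(mm['m00'],ray((mm['m10']/mm['m00'],mm['m01']/mm['m00']),132,a),env.state()["ee_pos"])
E
```

```text
402.0 [536.40984977 102.82980128 132.        ] [ 528.20842479 -179.16467387  230.14337831]
```

View pics/f.png

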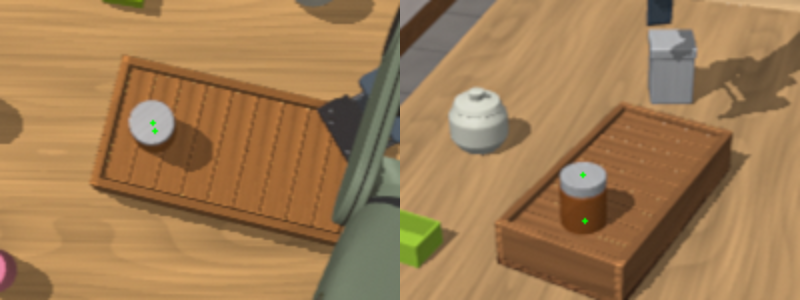

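The jar stands upright at left panel (152,123) and right panel (583,195). Its lid centre is within about 1 mm of the target and at the full 132 mm height; the arm is clear.

```bash
python3 -c "
from workcell import env
print(env.job_done())"
```

```text
the job is handed in; nothing more can be done
None
```

The honey jar stands upright and released on the one solid board (second from the left end, y = +108 mm), its lid within about 1 mm of the target with no sign of sagging, and the job is handed in at about 24 s.

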